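# Find the hidden catch of the plan clamp by touch and release it

### The arm

A 7-joint arm with a two-finger parallel gripper is mounted at the origin on a cart in front of the work surface, level with it; the furniture and walls round the work are solid. World frame = base frame: x ahead of the robot, y to its left, z up, the work surface at z = 0. Lengths are in m, angles in degrees, forces in N, time in s.
With the tool pointing down it reaches from about 0.425 to 0.875 m from the base axis. Payload 4.7 kg.
Tool frame: the origin (TCP) lies on the centre line of the jaws, within the pads' length; the fingertips stand 8 mm ahead of it and the grasp point (between the pads) lies 11 mm behind it; z points along the fingers, y is the direction in which the jaws open and shut (so a half turn about z gives the same grasp; the last joint's range is limited). The gripper opens to 87 mm and grips with 3 to 60 N. Pads are 19 mm wide; open, the fingers measure 117 mm over their backs; the gripper's body (75 mm by 190 mm) begins 51 mm behind the grasp point.
Start: joints at [-72.817, 18.392, -4.016, 83.108, 1.295, 78.541, -3.26], TCP at [0.183, 0.624, 0.231] pointing down, gripper open.
Joint ranges: [-163.93, 163.93], [-17.29, 119.83], [-79.2, 71.16], [3.27, 140.29], [-89.18, 269.18], [5.43, 117.66], [-154.24, 154.24]. Speed limits (degrees/s): [147.25, 147.25, 180, 180, 180, 180, 180].

### API

Orientations are given as [roll, pitch, yaw] about the fixed x, y, z axes, in that order (R = Rz(yaw) Ry(pitch) Rx(roll)).
In Python, from cell import status, vision, workorder gives the robot as it stands.
- The arm moves only by the tool step_arm, never from a script. Its argument "series" is a list of rows, each an object of numbers: "ax", "ay", "az": the turn, a rotation vector about the world's x, y, z in degrees; "x", "y", "z": the shift along the world's x, y, z in m; "claw": the opening in per cent of the stroke, from 0 (shut) to 100 (fully open). In form: [{"ax": .., "ay": .., "az": .., "x": .., "y": .., "z": .., "claw": ..}, ...]. A call has 1 to 12 rows; each row is the pose to reach, as a shift and turn from the pose commanded when the call began; what a row does not reach only later rows make up. A row lasts 1/10 s, in which the tool goes at most 50 mm and 8.59 degrees, less where a joint would pass 70% of its speed; a pose out of reach is approached as far as the arm can. A call with a gripper value outside its range is refused whole. The fingers move at their own pace and stop on an object; "squeeze" is the grip in N (left out, the last holds). Time passes only in rows, so rows that repeat a pose let the fingers close. It gives the time, the measured TCP pose, the force and the opening at its end, in the units of the state.
- status.get_obs(): the state, without advancing time (a new reading comes with each control period).
- vision.read_camera(name): name is "scene" or "top" or "wrist"; returns the picture (480x640x3 uint8, red, green, blue); there is no depth.
- vision.camera_params(name): a dict with "fovy" (degrees; the focal length in pixels is half the picture's height over the tangent of half this angle, whatever the lens; pixels are square), "cx", "cy" (the principal point, pixels), "eye" and "orientation" of the camera in the world; the wrist camera has in their place "tool_from_camera" (4x4, takes a point from camera to tool coordinates, whose origin is the TCP and whose axes are the flange's). Camera axes: x right, y down, z forward; pixel columns grow to the right and rows downward; lengths in m; the calibration is good to about 2 mm. A picture is of the moment at which its call begins: read the wrist's pose just before it. camera_params takes no time and is no camera call.
- workorder.sign_off(): hands the job in, once; it reports no verdict.
The state is a dict: "time_s": time; "qpos": joint angles; "joint_velocities": joint speeds; "effort": joint torques, N m; "tool_pos": TCP position; "tool_rot": TCP orientation; "force": force on the tool from outside, world axes, zero at the start; "wrist_torque": the same for the moment, N m; "grip_width": finger opening in m.
Only numpy, scipy, OpenCV 4.12 (cv2) and the standard library are available. Lean on these libraries where they do the work, as an engineer would, in place of code of your own. Each camera call takes 0.05 s, during which the arm holds its last target.

### The job

Release the long plan clamp: starting at the left end of its back edge (the long edge away from the robot), run a fingertip along that edge towards the right until you find the notch hidden in it. Then push the catch inside the notch fully home, so that the jaw opens and stays open, and move clear. Leave the eraser, the stapler and the loupe behind the clamp where they are.

Things in the scene. Friction and masses are not known exactly. Their poses are not given: they have to be found in the camera images.
- clamp: Fixed drawing clamp, a low bar 480 mm long (y, to the left) and 100 mm deep (x, to the back, away from the robot). Origin: centre of its underside on the chest top; yaw within 0.2 rad. Front to back: flat jaw (x -54 to -4 mm, top z 24), spine, upright aluminium back edge at x = +42 mm, z 5 to 33. Black housings cover its ends (|y| 120 to 240 mm, top z 38), 3 mm proud of the edge.
- edge_start (a point): Point on the back edge's face in its left end, 100 mm left of the clamp's middle, 19 mm above the chest top. Begin the sweep here (up to 20 mm to either side): feel the edge for a moment, fingertips shut, then go right. The notch is never within 40 mm of this point. The chest top is free for 40 mm behind the edge. A shut fingertip about 15 mm above the chest top meets edge and catch alike.
- edge_stop (a point): Right end of the bare edge (clamp y = -120 mm). The notch lies somewhere between edge_start and here, elsewhere every time, centre between clamp y = -80 and +35 mm. It is 46 mm wide, open at the back and the top, its floor 5 mm above the chest top; the ribbed face of the catch (filling its width, z 9 to 29 mm) stands 14 mm in from the edge's face.
- release_catch (a joint): Travel of the catch in the notch, m: 0 out, grows as it is pushed towards the robot (clamp -x), stops at 0.008. Takes about 4 N to move, has no spring, stays where it is pushed. Fully home means over 0.0065.
- jaw (a joint): Opening angle of the clamp's jaw, rad: 0 shut, 0.36 open, its front lip rising. Geared to the catch, it lifts as the catch goes in and stays there. It is not to be pulled by hand.
- eraser: Bystander, loose: eraser 23 x 58 x 13 mm lying behind the clamp. Origin: centre of its underside.
- small_stapler: Bystander, loose: small hand stapler 28 x 117 x 43 mm behind the clamp. Origin: centre of its underside.
- loupe: Bystander, loose: short black magnifier, 43 mm across, 36 mm high, standing behind the clamp. Origin: centre of its underside.

How it is judged (in metres and radians):
On the way, in this order (a step that is already met when the one before it is completed fails the run):
1. a fingertip touches the back edge in its left end (contact force between the fingers and clamp above 0.2 N and y of the grasp point in the frame of clamp above 0.08 m and x of the grasp point in the frame of clamp above 0.02 m and z of the grasp point in the frame of clamp below 0.08 m), for 0.1 s.
2. the fingertip touches the back edge farther to the right (contact force between the fingers and clamp above 0.2 N and y of the grasp point in the frame of clamp below 0.075 m and x of the grasp point in the frame of clamp above 0.02 m).
3. the finger, in the notch, has pushed the catch home (value of joint release_catch above 0.0065 m and contact force between the fingers and clamp above 0.5 N and x of the grasp point in the frame of clamp above 0 m).
At the end, for the whole second after the job is handed in: The catch is pushed in by more than 6.5 of its 8 mm and the jaw stands open by more than 0.25 rad, at rest; eraser, stapler and loupe are within 15 mm of where they were (value of joint release_catch above 0.0065 m and value of joint jaw above 0.25 rad and velocity of joint jaw below 0.05 rad/s and distance of each of eraser, small_stapler, loupe from where it was at the start of the episode below 0.015 m); the robot touches nothing.
It fails at once if a bystander is moved or lifted by 15 mm or more (distance of any of eraser, small_stapler, loupe from where it was at the start of the episode above 0.015 m).
It also fails if it takes over 72 s, if anything falls off the work surface, if the arm or the gripper's body presses on something with over 40 N, if the wrist force passes 120 N, or if a joint passes its speed limit or range.

## Working session

There is one attempt and no reset: what is moved stays moved. The work goes in short steps, Python scripts to look and compute and a tool call to move; the robot and the scene stay as the last step left them, time stands still between calls to the robot, and variables do not carry over. Pictures are saved under pics/ and viewed, and the job is handed in when it is done.

Besides the shell and the picture viewer there is one more tool, called after "Emit:" as name(argument=value, ...) on one line, values as JSON. step_arm: Moves the arm, as the interface text tells. Its arguments: {"type":"object","properties":{"series":{"type":"array"},"squeeze":{"type":"number"}},"required":["series"]}

```bash
mkdir -p pics; ls; python3 - <<'E'
from cell import status, vision, workorder
import cv2
o=status.get_obs(); print(o)
for n in ["scene","top","wrist"]:
    print(n, vision.camera_params(n))
for n in ["scene","top"]:
    im=vision.read_camera(n); cv2.imwrite(f"pics/{n}0.png",im[:,:,::-1])
E
```

```text
pics
{'time_s': 0.0, 'qpos': array([-72.81763102,  18.43890719,  -4.01566071,  83.17333522,
         1.29526436,  78.54039426,  -3.25914036]), 'joint_velocities': array([-0.01195141, -0.0660868 , -0.00341906,  0.05848867,  0.06049141,
        0.05778582,  0.03159406]), 'effort': array([-4.86637146e-05, -4.91283703e+01, -4.03833389e-01, -3.12528992e+01,
       -6.38776808e-02,  4.36285778e-02,  1.72926207e-04]), 'tool_pos': array([0.1831447 , 0.62311879, 0.22947697]), 'tool_rot': array([-1.79892619e+02,  5.87720492e-03,  1.63628386e+02]), 'force': array([ 0.47997166,  0.09488516, -0.01561854]), 'wrist_torque': array([ 0.02655495,  0.03450924, -0.00960474]), 'grip_width': 0.08743738487245802}
scene {'fovy': 49.437418324396944, 'cx': 325.93317176334773, 'cy': 241.7094825424692, 'eye': array([ 0.19133231, -0.42513004,  0.64823193]), 'orientation': array([-1.34079228e+02,  6.32879773e-02, -4.69022075e+01])}
top {'fovy': 57.89426276083609, 'cx': 316.6437994917716, 'cy': 237.9656697662871, 'eye': array([ 0.57681089, -0.00457232,  0.8945443 ]), 'orientation': array([-175.60099349,   -0.86665423,  -89.77476986])}
wrist {'fovy': 70.65120529041577, 'cx': 312.6622629543195, 'cy': 237.74773301442377, 'tool_from_camera': array([[ 4.87451816e-04, -9.59127411e-01, -2.82974152e-01,
         7.74333369e-02],
       [ 9.99999798e-01,  5.83143391e-04, -2.53935185e-04,
         1.43292846e-04],
       [ 4.08570703e-04, -2.82973971e-01,  9.59127502e-01,
        -1.53402121e-01],
       [ 0.00000000e+00,  0.00000000e+00,  0.00000000e+00,
         1.00000000e+00]])}
```

View pics/scene0.png

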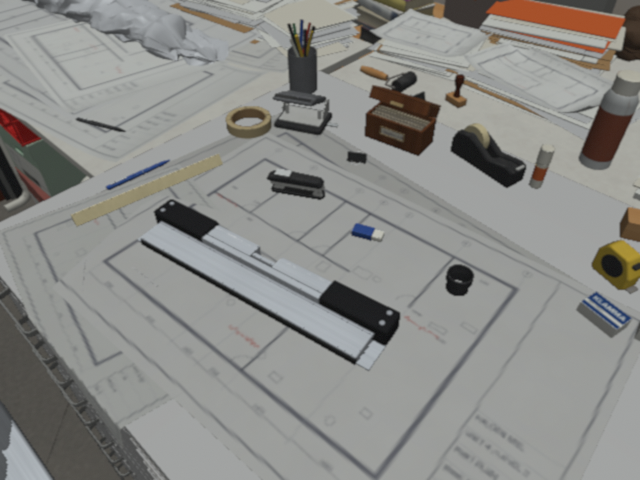

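View pics/top0.png

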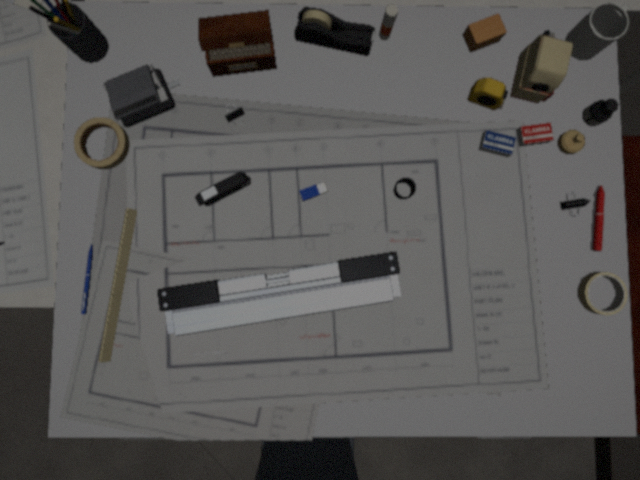

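The top view shows the clamp with its left housing at about px (188,296) and right housing at (369,268), and a notch around (277,280). The stapler is at (223,188), the eraser at (313,192) and the loupe at (404,188). Next I'll measure these.

```bash
cat > h.py <<'E'
import numpy as np, cv2
from scipy.spatial.transform import Rotation as R
from cell import status, vision, workorder
def cam(n,obs=None):
    p=vision.camera_params(n)
    f=240/np.tan(np.radians(p['fovy'])/2)
    K=np.array([[f,0,p['cx']],[0,f,p['cy']],[0,0,1]])
    if 'eye' in p:
        Rm=R.from_euler('xyz',p['orientation'],degrees=True).as_matrix(); e=np.array(p['eye'])
    else:
        T=np.array(p['tool_from_camera']); Rt=R.from_euler('xyz',obs['tool_rot'],degrees=True).as_matrix()
        Rm=Rt@T[:3,:3]; e=Rt@T[:3,3]+obs['tool_pos']
    return K,Rm,e
def ray(c,px,z):
    K,Rm,e=c; px=np.atleast_2d(np.array(px,float))
    d=(Rm@np.linalg.inv(K)@np.c_[px,np.ones(len(px))].T).T
    return e+d*((z-e[2])/d[:,2])[:,None]
def proj(c,P):
    K,Rm,e=c; q=(K@Rm.T@(np.atleast_2d(P)-e).T).T
    return q[:,:2]/q[:,2:]
E
python3 - <<'E'
from h import *
c=cam('top'); im=cv2.imread('pics/top0.png'); g=im.max(2)
m=(g<60).astype(np.uint8); m[:, :140]=0; m[320:]=0; m[:165]=0; m[:,420:]=0
m=cv2.morphologyEx(m,cv2.MORPH_OPEN,np.ones((3,3)))
cs,_=cv2.findContours(m,cv2.RETR_EXTERNAL,cv2.CHAIN_APPROX_NONE)
for k in cs:
    if cv2.contourArea(k)<60: continue
    r=cv2.minAreaRect(k); b=cv2.boxPoints(r)
    print(cv2.contourArea(k),r); 
    w=ray(c,b,0.038); print(np.round(w,4).tolist())
cv2.imwrite('pics/m.png',m*255)
cv2.imwrite('pics/topz.png',cv2.resize(im[165:345,145:415],None,fx=2.9,fy=2.9,interpolation=cv2.INTER_CUBIC))
E
```

```text
1245.0 ((187.97030639648438, 295.2970275878906), (23.07133674621582, 60.139923095703125), 81.67434692382812)
[[0.5428, 0.2948, 0.038], [0.5601, 0.1795, 0.038], [0.5158, 0.172, 0.038], [0.4987, 0.287, 0.038]]
1184.5 ((368.4305725097656, 266.5491027832031), (22.352405548095703, 59.07421875), 81.25383758544922)
[[0.5994, -0.0587, 0.038], [0.6176, -0.1744, 0.038], [0.574, -0.1807, 0.038], [0.556, -0.0654, 0.038]]
97.0 ((408.5339660644531, 183.78109741210938), (19.16600799560547, 10.25872802734375), 42.51044845581055)
[[0.758, -0.18, 0.038], [0.7735, -0.1942, 0.038], [0.7474, -0.2223, 0.038], [0.732, -0.2081, 0.038]]
638.5 ((222.81207275390625, 188.7388458251953), (16.759824752807617, 57.22283172607422), 61.38954162597656)
[[0.727, 0.2274, 0.038], [0.783, 0.1287, 0.038], [0.7533, 0.1123, 0.038], [0.6976, 0.2108, 0.038]]
```

View pics/topz.png

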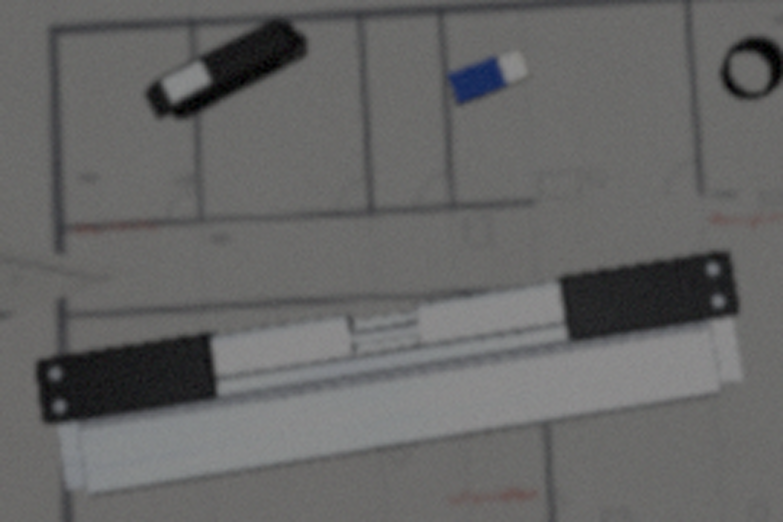

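```bash
cat >> h.py <<'E'
YAW=np.arctan2(.1574,.9875)
Cx=np.array([np.cos(YAW),np.sin(YAW)]); Cy=np.array([-np.sin(YAW),np.cos(YAW)])
C0=np.array([.5358,.0531])
def toC(w): d=np.atleast_2d(w)[:,:2]-C0; return np.c_[d@Cx,d@Cy]
def toW(x,y): return C0+x*Cx+y*Cy
E
python3 - <<'E'
from h import *
c=cam('top')
print(np.degrees(YAW))
# bare edge line: housing/edge corners & notch ends
w=ray(c,[[266.4,274.5],[289.1,273]],.033); print('notch',toC(w))
# edge back top line pixel fit check: sample predicted edge
im=cv2.imread('pics/top0.png'); g=im.max(2).astype(float)
for y in [.1,.08,.06,-.06,-.08,-.1]:
    prof=[]
    xs=np.arange(.03,.055,.001)
    for x in xs:
        p=proj(c,[*toW(x,y),.033])[0]
        prof.append(cv2.getRectSubPix(g.astype(np.float32),(1,1),tuple(map(float,p)))[0,0])
    print(y,xs[np.argmin(np.diff(prof))]+.0005, np.round(prof[::3]))
o=[('stapler',(222.8,188.7),.03),('eraser',(313,191.5),.013),('loupe',(404,187.5),.036)]
for n,p,z in o: print(n,ray(c,p,z),toC(ray(c,p,z)))
for y in [.1,.02,-.1]: 
  print(y,toW(.0515,y),toW(.066,y))
E
```

```text
9.056330039381274
notch [[ 0.03852141  0.02275009]
 [ 0.03456131 -0.02196013]]
0.1 0.04050000000000001 [138. 137. 136. 127. 110. 107. 106. 106. 104.]
0.08 0.04150000000000001 [137. 139. 137. 128. 110. 102. 103. 103.  97.]
0.06 0.04050000000000001 [137. 138. 137. 129. 110. 107. 106. 101.  89.]
-0.06 0.04150000000000001 [140. 137. 136. 126.  94.  83. 100. 106. 108.]
-0.08 0.04050000000000001 [138. 139. 137. 129. 106.  98. 105. 104. 107.]
-0.1 0.04150000000000001 [137. 139. 138. 132. 113. 104. 106. 106. 106.]
stapler [[0.74170764 0.17159987 0.03      ]] [[0.22199333 0.08461168]]
eraser [[ 0.74039336 -0.0097775   0.013     ]] [[ 0.19214566 -0.09429778]]
loupe [[ 0.74548267 -0.19239753  0.036     ]] [[ 0.16842614 -0.27544236]]
0.1 [0.57091746 0.15995979] [0.58523671 0.16224216]
0.02 [0.5835099  0.08095706] [0.59782914 0.08323944]
-0.1 [ 0.60239855 -0.03754703] [ 0.61671779 -0.03526465]
```

The fit holds up: the edge is measured at about 41 mm against a nominal 42 mm, and the notch is about 45 mm wide, centred near clamp y = 0. I'll move above the start with the fingers shut and the jaw axis along the edge.

Emit:
step_arm(series=[{"x":0.012,"y":-0.014,"az":2,"claw":0},{"x":0.036,"y":-0.041,"az":5,"claw":0},{"x":0.066,"y":-0.075,"az":8,"claw":0},{"x":0.096,"y":-0.109,"az":11,"claw":0},{"x":0.126,"y":-0.143,"az":14,"claw":0},{"x":0.156,"y":-0.177,"az":17,"claw":0},{"x":0.186,"y":-0.211,"az":20,"claw":0},{"x":0.216,"y":-0.245,"az":23,"claw":0},{"x":0.246,"y":-0.279,"az":25.4,"claw":0},{"x":0.276,"y":-0.313,"az":25.4,"claw":0},{"x":0.294,"y":-0.334,"az":25.4,"claw":0},{"x":0.3,"y":-0.34,"az":25.4,"claw":0}], squeeze=20)

```text
invalid input
```

Emit:
step_arm(series=[{"ax":0,"ay":0,"az":2,"x":0.012,"y":-0.014,"z":0,"claw":0},{"ax":0,"ay":0,"az":5,"x":0.036,"y":-0.041,"z":0,"claw":0},{"ax":0,"ay":0,"az":8,"x":0.066,"y":-0.075,"z":0,"claw":0},{"ax":0,"ay":0,"az":11,"x":0.096,"y":-0.109,"z":0,"claw":0},{"ax":0,"ay":0,"az":14,"x":0.126,"y":-0.143,"z":0,"claw":0},{"ax":0,"ay":0,"az":17,"x":0.156,"y":-0.177,"z":0,"claw":0},{"ax":0,"ay":0,"az":20,"x":0.186,"y":-0.211,"z":0,"claw":0},{"ax":0,"ay":0,"az":23,"x":0.216,"y":-0.245,"z":0,"claw":0},{"ax":0,"ay":0,"az":25.4,"x":0.246,"y":-0.279,"z":0,"claw":0},{"ax":0,"ay":0,"az":25.4,"x":0.276,"y":-0.313,"z":0,"claw":0},{"ax":0,"ay":0,"az":25.4,"x":0.294,"y":-0.334,"z":0,"claw":0},{"ax":0,"ay":0,"az":25.4,"x":0.3,"y":-0.34,"z":0,"claw":0}], squeeze=20)

```text
time_s: 1.3
tool_pos: [0.4856, 0.2795, 0.2303]
tool_rot: [-179.9, 0.0, -171.3]
force: [-0.2, 0.2, -0.1]
grip_width: 0.0031
```

Emit:
step_arm(series=[{"ax":0,"ay":0,"az":0,"x":0.012,"y":-0.014,"z":-0.01,"claw":0},{"ax":0,"ay":0,"az":0,"x":0.036,"y":-0.042,"z":-0.03,"claw":0},{"ax":0,"ay":0,"az":0,"x":0.066,"y":-0.077,"z":-0.06,"claw":0},{"ax":0,"ay":0,"az":0,"x":0.092,"y":-0.105,"z":-0.09,"claw":0},{"ax":0,"ay":0,"az":0,"x":0.106,"y":-0.121,"z":-0.1,"claw":0},{"ax":0,"ay":0,"az":0,"x":0.106,"y":-0.121,"z":-0.1,"claw":0},{"ax":0,"ay":0,"az":0,"x":0.106,"y":-0.121,"z":-0.1,"claw":0}])

```text
time_s: 2.0
tool_pos: [0.5885, 0.1639, 0.1299]
tool_rot: [179.9, -0.1, -170.9]
force: [0.1, 0.4, -0.3]
grip_width: 0.0004
```

```bash
python3 - <<'E'
from h import *
o=status.get_obs(); print(o['tool_pos'],o['tool_rot'],o['force'],toC(o['tool_pos']),o['grip_width'])
im=vision.read_camera('wrist')[:,:,::-1].copy(); cv2.imwrite('pics/w1.png',im)
c=cam('wrist',o)
for y in (.12,.1,.08,.0225,-.0225): print(y,proj(c,[*toW(.042,y),.033]))
E
```

```text
[0.58851987 0.16390714 0.129884  ] [ 1.79949686e+02 -9.50956073e-02 -1.70945450e+02] [ 0.10573295  0.35041765 -0.29364068] [[0.06950431 0.10112743]] 0.00042184505368579665
0.12 [[337.78187837 207.41739128]]
0.1 [[311.14710742 207.40923675]]
0.08 [[284.50891693 207.40108118]]
0.0225 [[207.90506539 207.37762807]]
-0.0225 [[147.93449533 207.35926743]]
```

View pics/w1.png

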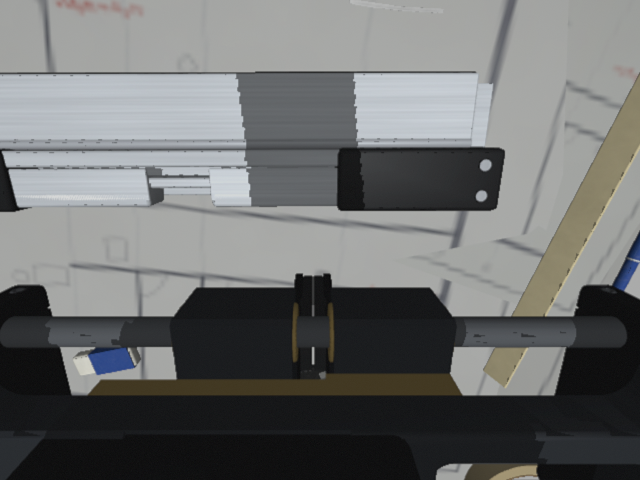

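The wrist view agrees with the model. The edge is at row ~207 (predicted 207.4), the notch at columns 150–211 (predicted 148–208), and the eraser is well back at (110,360). The notch centre is at clamp y of about +1.5 mm. Descending behind the edge.

Emit:
step_arm(series=[{"ax":0,"ay":0,"az":0,"x":0,"y":0,"z":-0.02,"claw":0},{"ax":0,"ay":0,"az":0,"x":0,"y":0,"z":-0.05,"claw":0},{"ax":0,"ay":0,"az":0,"x":0,"y":0,"z":-0.08,"claw":0},{"ax":0,"ay":0,"az":0,"x":0,"y":0,"z":-0.1,"claw":0},{"ax":0,"ay":0,"az":0,"x":0,"y":0,"z":-0.107,"claw":0},{"ax":0,"ay":0,"az":0,"x":0,"y":0,"z":-0.107,"claw":0},{"ax":0,"ay":0,"az":0,"x":0,"y":0,"z":-0.107,"claw":0}])

```text
time_s: 2.75
tool_pos: [0.5901, 0.164, 0.0252]
tool_rot: [179.9, 0.1, -170.9]
force: [-0.3, -1.2, 0.7]
grip_width: -0.0001
```

```bash
python3 - <<'E'
from h import *
o=status.get_obs(); print(o['tool_pos'],o['tool_rot'],o['force'],toC(o['tool_pos']),o['grip_width'])
E
```

```text
[0.59005592 0.16399634 0.02517942] [ 1.79941887e+02  1.37469309e-01 -1.70899764e+02] [-0.30378126 -1.18129531  0.67135022] [[0.07103525 0.10097374]] -0.0001265880561026829
```

Emit:
step_arm(series=[{"ax":0,"ay":0,"az":0,"x":-0.005,"y":-0.001,"z":-0.002,"claw":0},{"ax":0,"ay":0,"az":0,"x":-0.01,"y":-0.0016,"z":-0.002,"claw":0},{"ax":0,"ay":0,"az":0,"x":-0.015,"y":-0.0024,"z":-0.002,"claw":0},{"ax":0,"ay":0,"az":0,"x":-0.015,"y":-0.0024,"z":-0.002,"claw":0},{"ax":0,"ay":0,"az":0,"x":-0.015,"y":-0.0024,"z":-0.002,"claw":0}])

```text
time_s: 3.25
tool_pos: [0.5742, 0.1603, 0.0219]
tool_rot: [180.0, 0.0, -171.0]
force: [-0.3, 0.3, -0.1]
grip_width: 0.0003
```

```bash
cat > s.py <<'E'
from h import *
o=status.get_obs(); print(o['time_s'],'pos',np.round(o['tool_pos'],4),'C',np.round(toC(o['tool_pos'])[0],4),'F',np.round(o['force'],2),'Fc',np.round([o['force'][:2]@Cx,o['force'][:2]@Cy],2))
E
python3 s.py
```

```text
3.25 pos [0.5742 0.1603 0.0219] C [0.0548 0.0998] F [-0.26  0.29 -0.09] Fc [-0.21  0.33]
```

Emit:
step_arm(series=[{"ax":0,"ay":0,"az":0,"x":-0.001,"y":-0.0002,"z":0,"claw":0},{"ax":0,"ay":0,"az":0,"x":-0.002,"y":-0.0003,"z":0,"claw":0},{"ax":0,"ay":0,"az":0,"x":-0.003,"y":-0.0005,"z":0,"claw":0},{"ax":0,"ay":0,"az":0,"x":-0.004,"y":-0.0006,"z":0,"claw":0},{"ax":0,"ay":0,"az":0,"x":-0.004,"y":-0.0006,"z":0,"claw":0}])

```text
time_s: 3.75
tool_pos: [0.5721, 0.1599, 0.0218]
tool_rot: [180.0, 0.2, -171.0]
force: [5.6, 1.6, -3.9]
grip_width: 0.0009
```

```bash
python3 s.py
```

```text
3.75 pos [0.5721 0.1599 0.0218] C [0.0526 0.0998] F [ 5.6   1.62 -3.9 ] Fc [5.79 0.72]
```

Contact is about 5.8 N on the edge. I'll hold briefly, then sweep right to clamp y of about 0.045.

Emit:
step_arm(series=[{"ax":0,"ay":0,"az":0,"x":0,"y":0,"z":0,"claw":0},{"ax":0,"ay":0,"az":0,"x":0,"y":0,"z":0,"claw":0},{"ax":0,"ay":0,"az":0,"x":0,"y":0,"z":0,"claw":0},{"ax":0,"ay":0,"az":0,"x":0.001,"y":-0.0059,"z":0,"claw":0},{"ax":0,"ay":0,"az":0,"x":0.002,"y":-0.0119,"z":0,"claw":0},{"ax":0,"ay":0,"az":0,"x":0.003,"y":-0.0178,"z":0,"claw":0},{"ax":0,"ay":0,"az":0,"x":0.004,"y":-0.0237,"z":0,"claw":0},{"ax":0,"ay":0,"az":0,"x":0.005,"y":-0.0296,"z":0,"claw":0},{"ax":0,"ay":0,"az":0,"x":0.006,"y":-0.0356,"z":0,"claw":0},{"ax":0,"ay":0,"az":0,"x":0.007,"y":-0.0415,"z":0,"claw":0},{"ax":0,"ay":0,"az":0,"x":0.008,"y":-0.0474,"z":0,"claw":0},{"ax":0,"ay":0,"az":0,"x":0.0088,"y":-0.0543,"z":0,"claw":0}])

```text
time_s: 4.95
tool_pos: [0.5807, 0.1069, 0.0225]
tool_rot: [179.9, 0.2, -170.9]
force: [4.6, 4.1, 0.0]
grip_width: 0.0005
```

```bash
python3 s.py
```

```text
4.95 pos [0.5807 0.1069 0.0225] C [0.0528 0.046 ] F [4.6  4.05 0.03] Fc [5.19 3.28]
```

Still in contact (5.2 N normal plus friction). Continuing in finer steps towards the notch centre.

Emit:
step_arm(series=[{"ax":0,"ay":0,"az":0,"x":0.0006,"y":-0.004,"z":0,"claw":0},{"ax":0,"ay":0,"az":0,"x":0.0013,"y":-0.008,"z":0,"claw":0},{"ax":0,"ay":0,"az":0,"x":0.0019,"y":-0.012,"z":0,"claw":0},{"ax":0,"ay":0,"az":0,"x":0.0026,"y":-0.016,"z":0,"claw":0},{"ax":0,"ay":0,"az":0,"x":0.0032,"y":-0.02,"z":0,"claw":0},{"ax":0,"ay":0,"az":0,"x":0.0038,"y":-0.024,"z":0,"claw":0}])

```text
time_s: 5.55
tool_pos: [0.5846, 0.083, 0.0225]
tool_rot: [179.9, 0.2, -170.9]
force: [4.2, 4.3, -0.3]
grip_width: 0.0004
```

```bash
python3 s.py
```

```text
5.55 pos [0.5846 0.083  0.0225] C [0.0529 0.0219] F [ 4.23  4.32 -0.34] Fc [4.86 3.6 ]
```

Emit:
step_arm(series=[{"ax":0,"ay":0,"az":0,"x":0.0006,"y":-0.004,"z":0,"claw":0},{"ax":0,"ay":0,"az":0,"x":0.0013,"y":-0.008,"z":0,"claw":0},{"ax":0,"ay":0,"az":0,"x":0.0019,"y":-0.012,"z":0,"claw":0},{"ax":0,"ay":0,"az":0,"x":0.0026,"y":-0.016,"z":0,"claw":0},{"ax":0,"ay":0,"az":0,"x":0.0032,"y":-0.02,"z":0,"claw":0},{"ax":0,"ay":0,"az":0,"x":0.0032,"y":-0.02,"z":0,"claw":0}])

```text
time_s: 6.15
tool_pos: [0.5858, 0.06, 0.0214]
tool_rot: [-180.0, -0.0, -171.1]
force: [0.4, -0.6, -1.0]
grip_width: 0.0004
```

```bash
python3 s.py
```

```text
6.15 pos [0.5858 0.06   0.0214] C [ 0.0505 -0.001 ] F [ 0.4  -0.65 -1.01] Fc [ 0.29 -0.7 ]
```

The force dropped to ~0 and the tip went in 2 mm at clamp y of about -1 mm, so this is the notch. Moving straight in, recentred by 1.5 mm.

Emit:
step_arm(series=[{"ax":0,"ay":0,"az":0,"x":-0.0002,"y":0.0015,"z":0,"claw":0},{"ax":0,"ay":0,"az":0,"x":-0.0032,"y":0.001,"z":0,"claw":0},{"ax":0,"ay":0,"az":0,"x":-0.0062,"y":0.0005,"z":0,"claw":0},{"ax":0,"ay":0,"az":0,"x":-0.0101,"y":-0.0001,"z":0,"claw":0},{"ax":0,"ay":0,"az":0,"x":-0.0101,"y":-0.0001,"z":0,"claw":0}])

```text
time_s: 6.65
tool_pos: [0.5752, 0.0612, 0.0215]
tool_rot: [180.0, -0.0, -171.0]
force: [-0.5, -1.2, -0.7]
grip_width: 0.0005
```

```bash
python3 s.py
```

```text
6.65 pos [0.5752 0.0612 0.0215] C [0.0402 0.0018] F [-0.48 -1.19 -0.67] Fc [-0.66 -1.1 ]
```

Emit:
step_arm(series=[{"ax":0,"ay":0,"az":0,"x":-0.002,"y":-0.0003,"z":0,"claw":0},{"ax":0,"ay":0,"az":0,"x":-0.004,"y":-0.0006,"z":0,"claw":0},{"ax":0,"ay":0,"az":0,"x":-0.006,"y":-0.001,"z":0,"claw":0},{"ax":0,"ay":0,"az":0,"x":-0.008,"y":-0.0013,"z":0,"claw":0},{"ax":0,"ay":0,"az":0,"x":-0.01,"y":-0.0016,"z":0,"claw":0},{"ax":0,"ay":0,"az":0,"x":-0.012,"y":-0.0019,"z":0,"claw":0},{"ax":0,"ay":0,"az":0,"x":-0.012,"y":-0.0019,"z":0,"claw":0}])

```text
time_s: 7.35
tool_pos: [0.566, 0.0598, 0.022]
tool_rot: [-180.0, 0.3, -171.0]
force: [5.3, 0.9, -3.5]
grip_width: 0.0004
```

```bash
python3 s.py
```

```text
7.35 pos [0.566  0.0598 0.022 ] C [0.0309 0.0018] F [ 5.25  0.88 -3.5 ] Fc [5.33 0.05]
```

Emit:
step_arm(series=[{"ax":0,"ay":0,"az":0,"x":-0.001,"y":-0.0002,"z":0,"claw":0},{"ax":0,"ay":0,"az":0,"x":-0.002,"y":-0.0003,"z":0,"claw":0},{"ax":0,"ay":0,"az":0,"x":-0.003,"y":-0.0005,"z":0,"claw":0},{"ax":0,"ay":0,"az":0,"x":-0.003,"y":-0.0005,"z":0,"claw":0}])

```text
time_s: 7.75
tool_pos: [0.5659, 0.0597, 0.0224]
tool_rot: [-180.0, 0.6, -171.0]
force: [12.1, 1.8, -10.3]
grip_width: 0.0006
```

```bash
python3 s.py; python3 - <<'E'
from h import *
for n in ('scene','top','wrist'): cv2.imwrite(f'pics/{n}5.png',vision.read_camera(n)[:,:,::-1])
E
```

```text
7.75 pos [0.5659 0.0597 0.0224] C [0.0308 0.0018] F [ 12.14   1.76 -10.28] Fc [12.27 -0.18]
```

View pics/scene5.png

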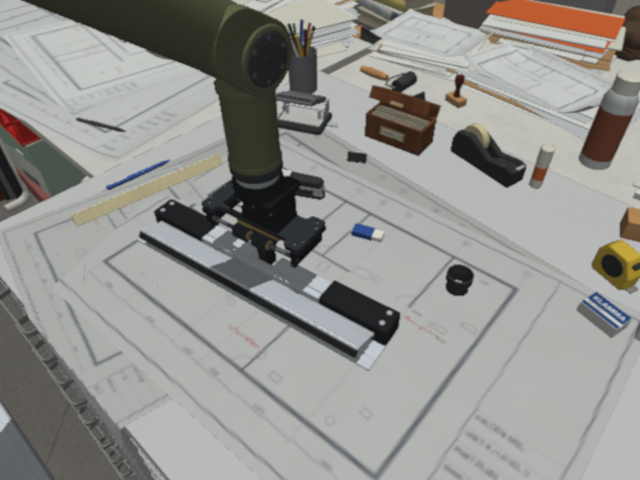

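The catch is on its hard stop: travel matches (38.8 → 30.8 mm) and the force rises with no movement. The scene view shows the jaw's front lip raised, with a dark gap below the lip from (145,237) to (365,355). Backing straight out, then up.

Emit:
step_arm(series=[{"ax":0,"ay":0,"az":0,"x":0.004,"y":0.0006,"z":0,"claw":0},{"ax":0,"ay":0,"az":0,"x":0.01,"y":0.0016,"z":0,"claw":0},{"ax":0,"ay":0,"az":0,"x":0.02,"y":0.0032,"z":0,"claw":0},{"ax":0,"ay":0,"az":0,"x":0.03,"y":0.0048,"z":0,"claw":0},{"ax":0,"ay":0,"az":0,"x":0.039,"y":0.0062,"z":0,"claw":0},{"ax":0,"ay":0,"az":0,"x":0.042,"y":0.0067,"z":0.005,"claw":0},{"ax":0,"ay":0,"az":0,"x":0.042,"y":0.0067,"z":0.03,"claw":0},{"ax":0,"ay":0,"az":0,"x":0.042,"y":0.0067,"z":0.07,"claw":0},{"ax":0,"ay":0,"az":0,"x":0.042,"y":0.0067,"z":0.11,"claw":0},{"ax":0,"ay":0,"az":0,"x":0.042,"y":0.0067,"z":0.135,"claw":0},{"ax":0,"ay":0,"az":0,"x":0.042,"y":0.0067,"z":0.14,"claw":0},{"ax":0,"ay":0,"az":0,"x":0.042,"y":0.0067,"z":0.14,"claw":0}])

```text
time_s: 9.1
tool_pos: [0.6035, 0.0656, 0.1626]
tool_rot: [180.0, 0.1, -171.0]
force: [-0.7, 1.0, -0.5]
grip_width: 0.0005
```

```bash
python3 s.py; python3 - <<'E'
from h import *
o=status.get_obs()
for n in ('scene','top','wrist'): cv2.imwrite(f'pics/{n}6.png',vision.read_camera(n)[:,:,::-1])
c=cam('wrist',o)
print('catch face if out/home, z29', proj(c,[*toW(.028,.0015),.029]), proj(c,[*toW(.020,.0015),.029]))
E
```

```text
9.1 pos [0.6035 0.0656 0.1626] C [0.0688 0.0017] F [-0.74  1.04 -0.5 ] Fc [-0.57  1.14]
catch face if out/home, z29 [[312.49909736 182.87522555]] [[312.4964544  173.26320341]]
```

View pics/wrist6.png

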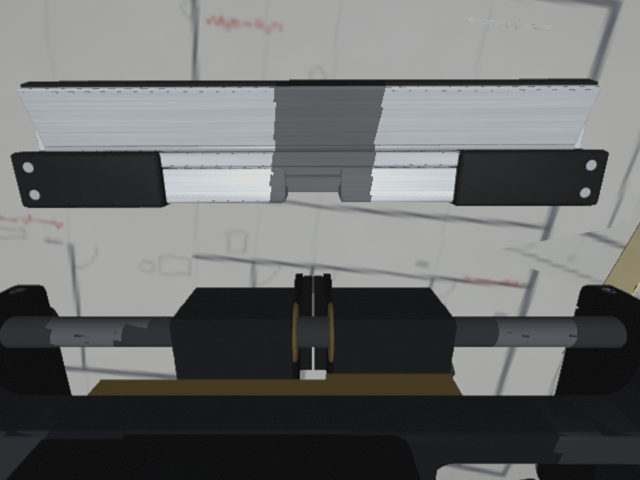

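View pics/scene6.png

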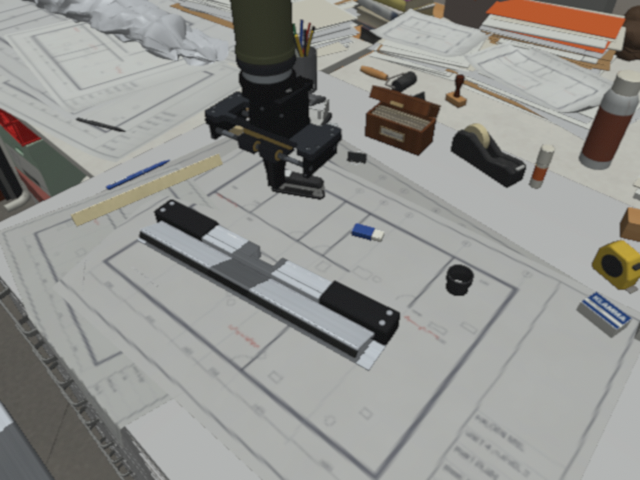

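View pics/top6.png

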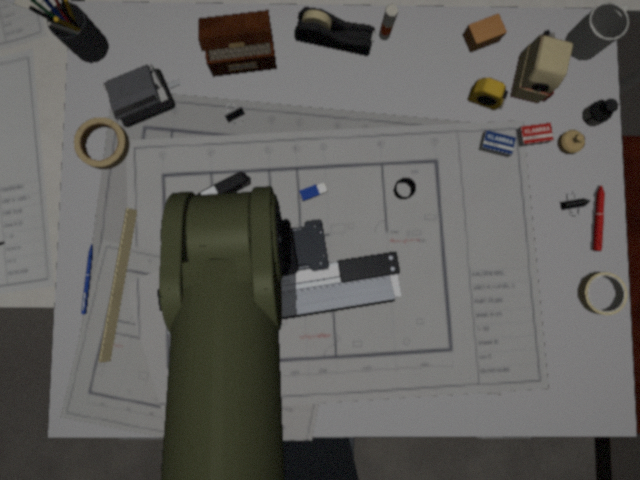

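```bash
python3 - <<'E'
import cv2
a=cv2.imread('pics/wrist6.png')[130:220,250:380]
cv2.imwrite('pics/z6.png',cv2.resize(a,None,fx=6,fy=6,interpolation=cv2.INTER_NEAREST))
E
```

```text
(no output)
```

View pics/z6.png

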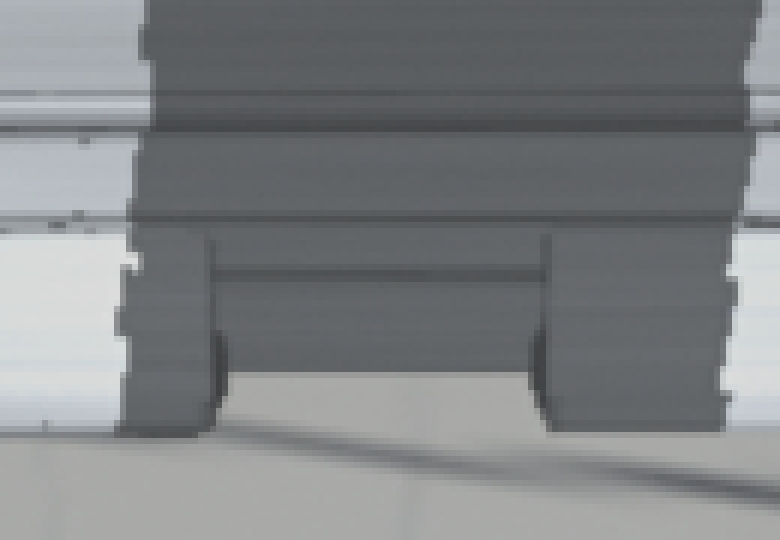

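Relative to the edge line (row 202), the catch face at row 175 puts its travel at about 7.6 mm, so it is home. Eraser, stapler and loupe are at the same pixels as before. Handing in.

```bash
python3 -c "
from h import *
print(workorder.sign_off())"; python3 s.py
```

```text
the job is handed in; nothing more can be done
None
the job is handed in; nothing more can be done
```

The catch is pushed home and the jaw stands open. I handed the job in at about 9 s of the 72 s allowed; sign-off gives no verdict.

- **Sweep:** With the fingers shut, I touched the back edge at clamp y ≈ +0.100 m with about 5.8 N and held there. I then slid right in contact until the force dropped to about 0 and the tip went in 2 mm. That put the notch centre at clamp y ≈ +0.0015 m, where the cameras had also shown it.
- **Push:** I pushed the catch until it stopped moving. The tip stayed at clamp x ≈ 0.031 m while the force rose from 5 to 12 N. I then backed straight out and rose to z = 0.16 m.
- **Last checks:**
    - **Catch:** the wrist picture puts its travel at about 7.6 mm, after allowing for a shift of about 1.5 pixels between the picture and the calibration. Without that allowance it reads about 6.3 mm, under the 6.5 mm limit. I relied on the hard stop and the higher reading.
    - **Jaw:** the front lip is visibly raised in the scene and wrist pictures. I did not measure the opening angle.
    - **Bystanders:** the eraser and loupe look unmoved in the top view and the stapler in the scene view. I compared these by eye and did not measure them again.
    - **Contact:** the gripper is clear of everything, and the wrist force reads within its noise, about 1 N.

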